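# Splined shaft under the sprung hold-down arm

## Robot

A 7-joint arm with a two-finger parallel gripper is mounted at the origin on a cart in front of the work surface, level with it; the furniture and walls round the work are solid. World frame = base frame: x ahead of the robot, y to its left, z up, the work surface at z = 0. Lengths are in m, angles in rad, forces in N, time in s.
With the tool pointing down it reaches from about 0.425 to 0.975 m from the base axis. Payload 16.7 kg.
Tool frame: the origin (TCP) lies at the very end of the fingers, on their centre line; the grasp point (between the pads) lies 19 mm behind it; z points along the fingers, x is the direction in which the jaws open and shut, and the axes are right-handed (so a half turn about z gives the same grasp; the last joint's range is limited). The gripper opens to 85 mm and grips with 20 to 120 N. Pads are 22 mm wide; open, the fingers measure 114 mm over their backs; the gripper's body (76 mm by 85 mm) begins 54 mm behind the grasp point. The pads swing forward as they close: fully open they stand 13 mm farther back than shut.
Start: joints at [-1.494, 0.426, 0.074, 1.606, -0.034, 1.111, -0.067], TCP at [0.151, 0.658, 0.231] pointing down, gripper open.
Joint ranges: [-2.85, 2.85], [-0.5, 2.14], [-1.23, 1.37], [0.21, 2.46], [-1.02, 4.16], [0.16, 2.05], [-2.73, 2.73]. Speed limits (rad/s): [1.89, 1.89, 2.39, 2.39, 3.01, 3.01, 3.01].

## Interface

Orientations are given as [roll, pitch, yaw] about the fixed x, y, z axes, in that order (R = Rz(yaw) Ry(pitch) Rx(roll)).
In Python, from station import robot gives the robot as it stands. Calls block until the motion is done:
- robot.reach(position, orientation): joint-space move of the TCP to a pose.
- robot.move_linear(position, orientation=None, feed=0.15): straight line of the TCP; orientation=None keeps the orientation; feed is the mean speed in m/s.
- robot.set_joints(angles): joint-space move.
- robot.command_gripper(opening): finger opening in m; the grip force is fixed at half the most; returns when the fingers have stopped.
- robot.sleep(seconds).
- robot.solve_ik(position, orientation): joint angles nearest the present ones, or None.
- robot.state(): the state.
- robot.capture(name): name is "side" or "top" or "wrist"; returns the picture (480x640x3 uint8, red, green, blue); there is no depth.
- robot.camera_model(name): a dict with "fov_y" (degrees; the focal length in pixels is half the picture's height over the tangent of half this angle, whatever the lens; pixels are square), "cx", "cy" (the principal point, pixels), "distortion" ([k1, k2, p1, p2, k3] as OpenCV has them; the pictures are not rectified), "camera_from_world" (4x4, takes a point from world to camera coordinates); the wrist camera has in their place "hand_eye" (4x4, takes a point from camera to tool coordinates, whose origin is the TCP and whose axes are the tool frame's). Camera axes: x right, y down, z forward; pixel columns grow to the right and rows downward; lengths in m; the calibration is good to about 2 mm. A picture is of the moment at which its call begins: read the wrist's pose just before it. camera_model takes no time and is no camera call.
A pose or a line that the arm cannot do raises robot.IKError and nothing moves.
- robot.finish_job(): hands the job in, once; it reports no verdict.
The state is a dict: "time_s": time; "joint_pos": joint angles; "joint_velocities": joint speeds; "joint_efforts": joint torques, N m; "tcp_pos": TCP position; "tool_rot": TCP orientation; "wrist_force": force on the tool from outside, world axes, zero at the start; "moment": the same for the moment, N m; "width": finger opening in m.
Only numpy, scipy, OpenCV 4.12 (cv2) and the standard library are available. Lean on these libraries where they do the work, as an engineer would, in place of code of your own. Each camera call takes 0.05 s, during which the arm holds its last target.

## Task

Mount the splined shaft in the hold-down fixture so that its splines can be dressed. Swing the sprung hold-down arm right back until it stays open by itself, lay the shaft in the two V-saddles (do not drop it) with its thick splined end up against the end stop, then push the arm over again so that its spring brings the pad down on the shaft and holds it. Leave the file, the cup brush, the oil can and the hammer where they are.

Things in the scene. Friction and masses are not known exactly. Their poses are not given: they have to be found in the camera images.
- fixture: Fixture fixed to the bench: dark grey base plate 215 x 90 x 12 mm with two steel V-saddles, an end stop plate and a clevis with the hold-down arm. Origin: underside of the plate, near its middle. x runs along the shaft's place from the end stop to the open end, y across, z up. End stop: plate 52 mm wide, 68 mm high, face at x = -42 mm looking to +x.
- seat (a point): Where the centre of the shaft's thick end face belongs: on the stop face, at (-42, 0, 52) mm on the fixture, on the axis of a shaft seated in both Vs. The seated shaft runs from here along the fixture's +x.
- saddles (a point): Point on the base plate's top midway between the two saddles, at (8, 0, 12) mm on the fixture. Each saddle is a 90-degree V block 20 mm long in x, 60 mm wide, top 46 mm above the bench, centred 36 mm before and behind this point: 52 mm are clear between them for fingers.
- pivot (a point): Hinge line of the hold-down arm, at (-75, 0, 88) mm on the fixture, parallel to the fixture's y.
- hold_down (a joint): Hold-down arm's angle (rad). 0: down on its own stop, level, pointing to the fixture's +x (the start, no shaft). Grows as it swings up and back to its back stop at 1.66; about 0.08 with the pad on a seated shaft. Over-centre springs: below 0.8 they pull it down, beyond it back, where it stays. Takes about 12 N at the handle either way, more if fast; past the middle it swings on by itself in a second.
- handle (a point): Middle of the arm's black round cross-bar handle (14 mm thick, 76 mm long, along the fixture's y), 110 mm from the hinge line, its lever 45 degrees above the arm. From the hinge line: at joint 0 it is 78 mm to +x and 78 mm up, at the back stop 84 mm to -x and 71 mm up. Push it from the front or behind with closed fingers, or grip it.
- pad (a point): Lowest point of the rubber pad (24 mm across) at the arm's end, 90 mm along the arm from the hinge line and 25.5 mm below the arm's middle; it bears on the shaft about 57 mm from the end stop. With the arm back, arm and pad stand upright behind the end stop, up to about 195 mm above the bench.
- spline_shaft: Dark splined steel shaft, 136 mm long, about 0.8 kg. Origin: centre of its thick flat end; z runs along it to the thin end. z 0 to 100 mm: splined, 37 mm across; to 123 mm: neck, 28 mm; to 136 mm: nose, 20 mm. Centre of mass z = 59 mm. At the start it lies level in two V blocks, axis 44 mm above the bench; z = 22 to 78 mm is free to grip from above.
- v_block_a: Loose steel V block 60 x 50 x 34 mm (V along its x) under the thick end of the shaft at the start. Origin: centre of its underside.
- v_block_b: The same, under the thin end.
- file_flat: Bystander: flat file with wooden handle, 28 x 310 x 29 mm, lying. Origin: centre of its underside.
- cup_brush: Bystander: wire cup brush, 62 mm across, 58 mm high. Origin: centre of its underside.
- oil_can: Bystander: copper oil can with bent spout, 68 x 96 x 177 mm. Origin: centre of its underside.
- hammer: Bystander: ball-pein hammer, 92 x 296 x 37 mm, lying. Origin: centre of its underside.
There are look-alikes about, which are no part of the job. Of the things that look like the spline_shaft, the larger one is meant.

How it is judged:
On the way, in this order (a step that is already met when the one before it is completed fails the run):
1. the hold-down arm stands back by itself (beyond 1.4 rad, not touched) (value of joint hold_down above 1.4 rad and contact force between the fingers and hold_down below 0.2 N), for 0.2 s.
2. the shaft lies in both saddles, thick end within 4 mm of the stop, while the arm is back (value of joint hold_down above 1.4 rad and x of spline_shaft in the frame of seat between -0.003 and 0.004 m and distance between spline_shaft and seat below 0.006 m and angle between the z axis of spline_shaft and the x axis of fixture, either way round below 0.05 rad), for 0.2 s.
At the end, for the whole second after the job is handed in: The shaft lies at rest in both saddles, thick end within 4 mm of the end stop, its end's centre within 6 mm of the seat point and its axis within 0.05 rad of the fixture's x, and the arm's pad presses on it with more than 3 N (joint between 0.04 and 0.15) (x of spline_shaft in the frame of seat below 0.004 m and distance between spline_shaft and seat below 0.006 m and angle between the z axis of spline_shaft and the x axis of fixture, either way round below 0.05 rad and contact force between hold_down and spline_shaft above 3 N and value of joint hold_down between 0.04 and 0.15 rad and linear speed of spline_shaft below 0.02 m/s); the robot touches nothing.
It fails at once if the shaft is dropped or thrown (faster than 0.5 m/s while no finger touches it) (linear speed of spline_shaft above 0.5 m/s and contact force between the fingers and spline_shaft below 0.05 N).
It fails at once if the file, cup brush, oil can or hammer is moved by more than 30 mm (distance of any of file_flat, cup_brush, oil_can, hammer from where it was at the start of the episode above 0.03 m).
It also fails if it takes over 70 s, if anything falls off the work surface, if the arm or the gripper's body presses on something with over 40 N, if the wrist force passes 120 N, or if a joint passes its speed limit or range.

## Working session

There is one attempt and no reset: what is moved stays moved. The work goes in short steps, each a Python script; the robot and the scene stay as the last script left them, time stands still between calls to the robot, and variables do not carry over. Pictures are saved under pics/ and viewed, and the job is handed in when it is done.

```bash
ls; mkdir -p pics
python3 - <<'E'
from station import robot
import cv2,json
s=robot.state(); print(s['time_s'],s['tcp_pos'],s['tool_rot'],s['wrist_force'],s['width'])
for n in ("side","top","wrist"):
    im=robot.capture(n); cv2.imwrite(f"pics/{n}0.png",im[:,:,::-1]); print(n,robot.camera_model(n))
E
```

```text
pics
0.0 [0.15105286 0.65746992 0.2306462 ] [3.14151723e+00 1.24191279e-03 1.34500201e+00] [-0.11188587 -0.51125652 -1.16780696] 0.08552092734009269
side {'fov_y': 47.07502864465561, 'cx': 318.247483973733, 'cy': 236.1741543662228, 'distortion': array([0.01763054, 0.        , 0.        , 0.        , 0.        ]), 'camera_from_world': array([[-0.99827693,  0.05850409, -0.00452061,  0.51506329],
       [ 0.03361354,  0.50700886, -0.86128517,  0.05972533],
       [-0.04809671, -0.85995307, -0.50810178,  1.77943884],
       [ 0.        ,  0.        ,  0.        ,  1.        ]])}
top {'fov_y': 47.70765784547544, 'cx': 319.2281854467279, 'cy': 239.53094171116678, 'distortion': array([0.01696374, 0.        , 0.        , 0.        , 0.        ]), 'camera_from_world': array([[-1.70679635e-03, -9.99891976e-01,  1.45987702e-02,
         1.67857943e-02],
       [-9.93575528e-01,  4.36787710e-05, -1.13170973e-01,
         5.09466156e-01],
       [ 1.13158110e-01, -1.46981406e-02, -9.93468272e-01,
         1.39086526e+00],
       [ 0.00000000e+00,  0.00000000e+00,  0.00000000e+00,
         1.00000000e+00]])}
wrist {'fov_y': 63.48383306606149, 'cx': 316.28494108436763, 'cy': 242.50545611444127, 'distortion': array([-0.07250679,  0.        ,  0.        ,  0.        ,  0.        ]), 'hand_eye': array([[ 9.99999982e-01, -1.83446652e-04, -4.73916698e-05,
         9.84793896e-04],
       [ 1.88942463e-04,  9.46878773e-01,  3.21590662e-01,
        -8.34022263e-02],
       [-1.41205642e-05, -3.21590666e-01,  9.46878790e-01,
        -1.42936786e-01],
       [ 0.00000000e+00,  0.00000000e+00,  0.00000000e+00,
         1.00000000e+00]])}
```

View pics/top0.png

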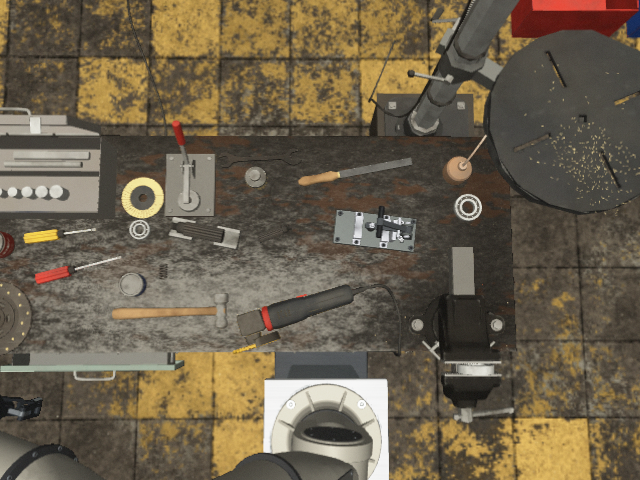

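View pics/side0.png

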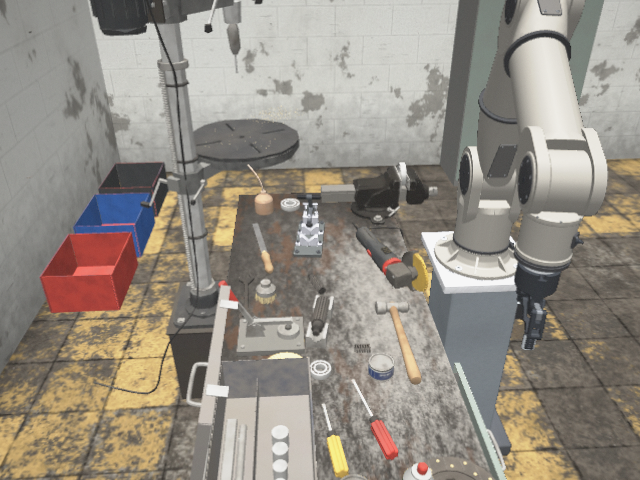

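View pics/wrist0.png

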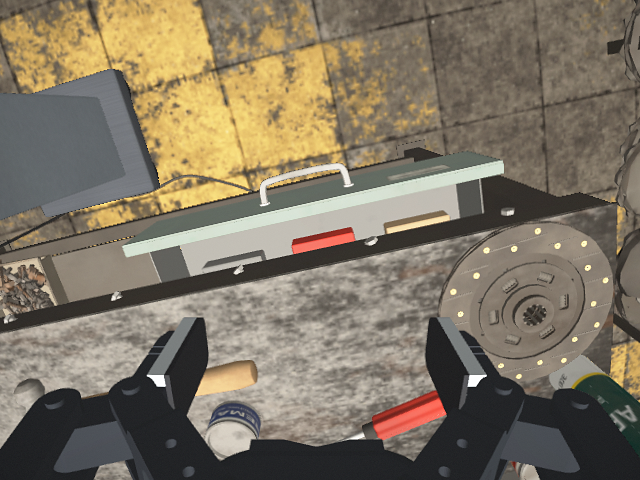

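```bash
cat > h.py <<'E'
import cv2,numpy as np
from station import robot
from scipy.spatial.transform import Rotation as Rn
def cam(n,T=None):
    m=robot.camera_model(n); f=240/np.tan(np.radians(m['fov_y']/2))
    K=np.array([[f,0,m['cx']],[0,f,m['cy']],[0,0,1]]); d=np.array(m['distortion'])
    if n=='wrist':
        W=T@m['hand_eye']; C=np.linalg.inv(W)
    else: C=m['camera_from_world']
    return K,d,C
def toolT(s):
    T=np.eye(4); T[:3,:3]=Rn.from_euler('xyz',s['tool_rot']).as_matrix(); T[:3,3]=s['tcp_pos']; return T
def ray(c,p):
    K,d,C=c; u=cv2.undistortPoints(np.array([[p]],float),K,d)[0,0]
    W=np.linalg.inv(C); v=W[:3,:3]@np.array([u[0],u[1],1]); return W[:3,3],v/np.linalg.norm(v)
def onz(c,p,z):
    o,v=ray(c,p); return o+v*(z-o[2])/v[2]
def proj(c,P):
    K,d,C=c; P=np.atleast_2d(P).astype(float)
    return cv2.projectPoints(P,cv2.Rodrigues(C[:3,:3])[0],C[:3,3],K,d)[0][:,0]
def tri(c1,p1,c2,p2):
    o1,v1=ray(c1,p1);o2,v2=ray(c2,p2)
    A=np.stack([v1,-v2],1);t=np.linalg.lstsq(A,o2-o1,rcond=None)[0]
    a=o1+t[0]*v1;b=o2+t[1]*v2; return (a+b)/2,np.linalg.norm(a-b)
def wristpic(name):
    s=robot.state(); im=robot.capture('wrist'); cv2.imwrite(f'pics/{name}.png',im[:,:,::-1]); np.save(f'pics/{name}.npy',toolT(s)); return im
E
python3 - <<'E'
from h import *
t=cv2.imread('pics/top0.png')
a=cv2.resize(t[195:300,110:250],None,fx=4,fy=4,interpolation=cv2.INTER_CUBIC)
cv2.imwrite('pics/c1.png',a)
b=cv2.resize(t[195:265,320:430],None,fx=6,fy=6,interpolation=cv2.INTER_CUBIC)
cv2.imwrite('pics/c2.png',b)
c=cam('top')
for n,p,z in (('fix',(375,230),.012),('shaftR',(238,243),.034),('shaftL',(170,228),.034),('bench corner',(513,350),0)):print(n,onz(c,p,z))
E
```

```text
fix [ 0.53686152 -0.13207583  0.012     ]
shaftR [0.49982905 0.22743183 0.034     ]
shaftL [0.53906107 0.40415883 0.034     ]
bench corner [ 0.22203381 -0.49029066  0.        ]
```

View pics/c1.png

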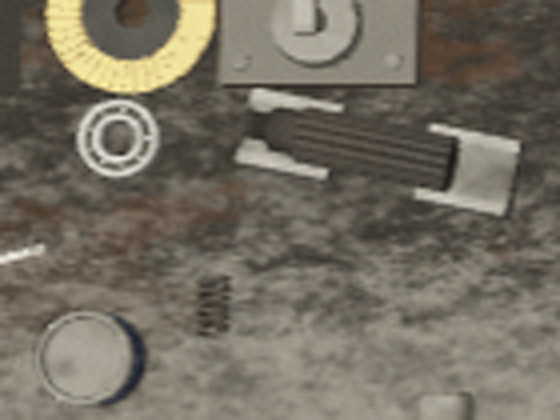

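View pics/c2.png

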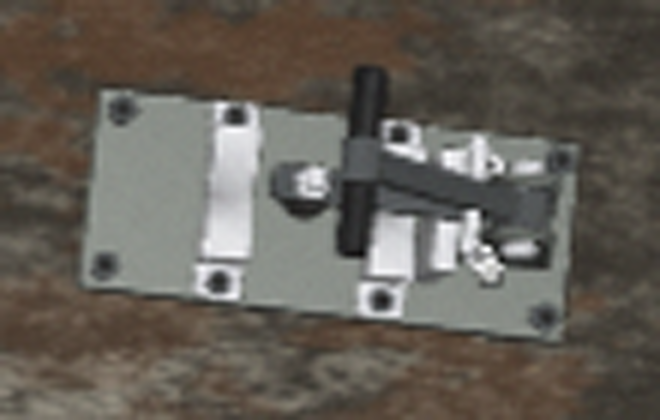

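Run:
```python
from h import *
for nm,p in (('shaft_v',[0.52,0.30,0.26]),('fix_v',[0.535,-0.11,0.33])):
    robot.reach(p,[np.pi,0,0.1]); s=robot.state(); print(s['time_s'],s['tcp_pos'],s['tool_rot'],s['joint_pos'])
    wristpic(nm)
```

```text
2.0167 [0.51927808 0.30148118 0.25975886] [-3.14149282e+00  4.14999036e-04  1.02772032e-01] [-1.07429059  0.30887287  0.55361978  1.77115446 -0.17949933  1.1121996
 -0.35913153]
3.6 [ 0.53537494 -0.10859548  0.32972651] [-3.14153004e+00  3.44041515e-04  1.01908594e-01] [-0.69334983  0.17369022  0.89795224  1.80753609 -0.1439143   1.22878845
  0.34772073]
```

View pics/shaft_v.png

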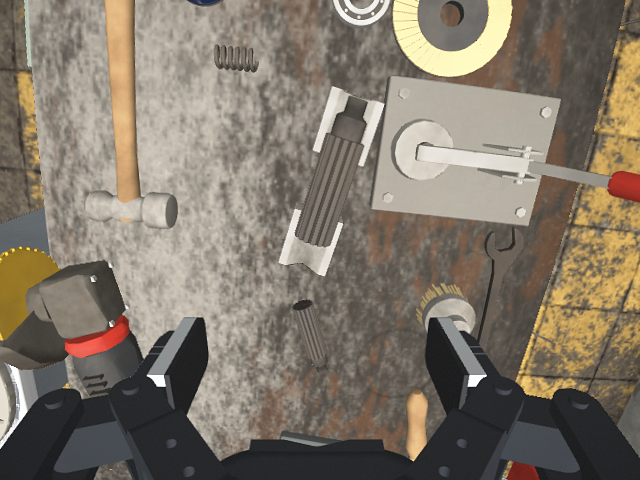

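View pics/fix_v.png

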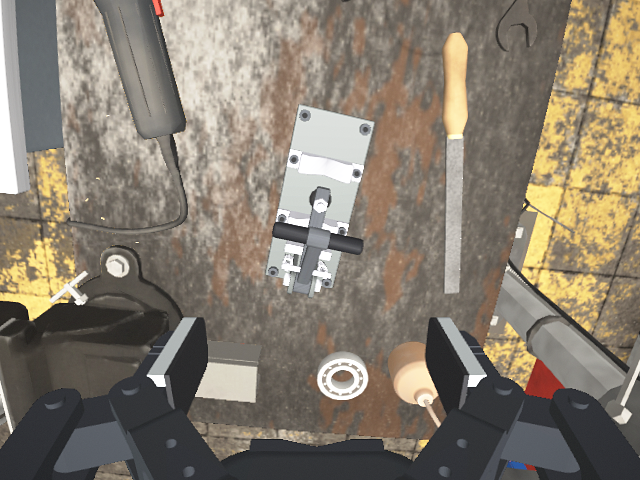

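Run:
```python
from h import *
t=cv2.imread('pics/fix_v.png')
cv2.imwrite('pics/c3.png',cv2.resize(t[95:305,240:400],None,fx=3.6,fy=2.8 and 2.8 if 0 else 3.6,interpolation=cv2.INTER_CUBIC)[:756])
t=cv2.imread('pics/shaft_v.png')
cv2.imwrite('pics/c4.png',cv2.resize(t[75:285,260:400],None,fx=2.8,fy=2.8,interpolation=cv2.INTER_CUBIC))
t=cv2.imread('pics/fix_v.png')
cv2.imwrite('pics/c3.png',cv2.resize(t[95:305,240:400],None,fx=2.8,fy=2.8,interpolation=cv2.INTER_CUBIC))
```

```text
(no output)
```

View pics/c3.png

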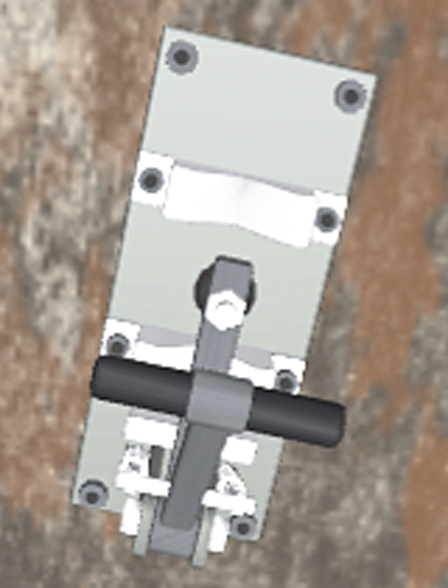

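View pics/c4.png

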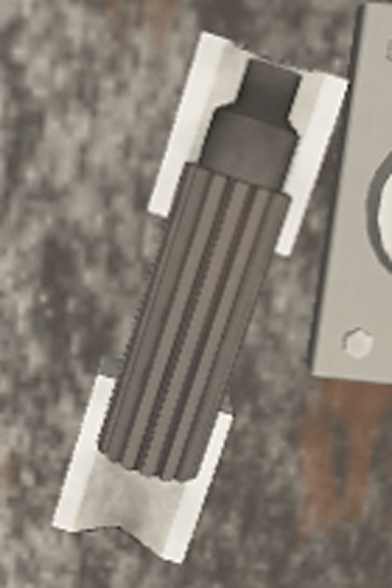

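Run:
```python
from h import *
T=np.load('pics/fix_v.npy'); c=cam('wrist',T)
q=lambda u,v,z,o=(240,95): onz(c,(u/2.8+o[0],v/2.8+o[1]),z)
A,B,C,D=[q(*p,.014) for p in ((181,57),(351,96),(92,494),(242,526))]
E,F,G,H=[q(*p,.022) for p in ((151,181),(327,219),(117,346),(285,380))]
k1,k2=q(166,28,.012),q(375,75,.012); print('corner w',np.linalg.norm(k1-k2))
h1,h2=q(97,377,.166),q(341,425,.166); print('handle len',np.linalg.norm(h1-h2))
m=lambda a,b:((a+b)/2)[:2]
for n,v in (('AB',m(A,B)),('CD',m(C,D)),('EF',m(E,F)),('GH',m(G,H)),('k',m(k1,k2)),('h',m(h1,h2))): print(n,v)
def ang(a,b): d=b-a; return np.degrees(np.arctan2(d[1],d[0]))
print('ydir angs(should +180?)',[round(ang(*x),2) for x in ((A,B),(E,F),(G,H),(k1,k2),(h1,h2))],'xdir',[round(ang(*x)-90,2) for x in ((C,A),(D,B),(G,E),(H,F))])
print('pitch EF-GH',np.linalg.norm(m(E,F)-m(G,H)),'AB-CD',np.linalg.norm(m(A,B)-m(C,D)))
x=(m(A,B)-m(C,D)); x/=np.linalg.norm(x); print('x',x)
for n,v in (('AB',m(A,B)),('CD',m(C,D)),('EF',m(E,F)),('GH',m(G,H)),('k',m(k1,k2)),('h',m(h1,h2))): 
    d=v-m(E,F); print(n,'rel EF x,y mm',(d@x*1e3).round(1),(d@np.array([-x[1],x[0]])*1e3).round(1))
T=np.load('pics/shaft_v.npy'); c=cam('wrist',T)
o=(260,75)
s1,s2=q(187,163,.044,o),q(291,195,.044,o); e1,e2=q(98,445,.044,o),q(198,478,.044,o); n1,n2=q(247,62,.05,o),q(301,76,.05,o)
print('widths',np.linalg.norm(s1-s2),np.linalg.norm(e1-e2),np.linalg.norm(n1-n2))
print('thick',m(e1,e2),'should',m(s1,s2),'nose',m(n1,n2),'L',np.linalg.norm(m(e1,e2)-m(s1,s2)),np.linalg.norm(m(e1,e2)-m(n1,n2)))
a=m(s1,s2)-m(e1,e2); print('shaft ang from +y',np.degrees(np.arctan2(a[0],a[1])), np.degrees(np.arctan2(*(m(n1,n2)-m(e1,e2)))))
b1,b2=q(52,525,.034,o),q(180,560,.034,o); print('Vblock end',m(b1,b2)); t1,t2=q(205,32,.034,o),q(347,80,.034,o); print('Vb other',m(t1,t2),np.linalg.norm(t1-t2), np.degrees(np.arctan2(*(m(t1,t2)-m(b1,b2)))))
# top view
c=cam('top'); q2=lambda u,v,z:onz(c,(u/6+320,v/6+195),z)
for n,ps,z in (('k',((100,92),(82,288)),.012),('k2',((578,148),(562,338)),.012),('h',((370,68),(350,252)),.166),('EF',((236,116),(218,281)),.022),('GH',((400,135),(380,300)),.022)): print('top',n,m(*[q2(*p,z) for p in ps]))
q2=lambda u,v,z:onz(c,(u/4+110,v/4+195),z)
print('top thick',m(q2(458,138,.044),q2(442,190,.044)))
```

```text
corner w 0.08701349180196401
handle len 0.07409199512449818
AB [ 0.54923942 -0.03408475]
CD [ 0.52615273 -0.22889809]
EF [ 0.54344852 -0.08391135]
GH [ 0.53470869 -0.15503627]
k [ 0.55011806 -0.02414247]
h [ 0.53866653 -0.12475756]
ydir angs(should +180?) [np.float64(-6.54), np.float64(-6.25), np.float64(-6.08), np.float64(-6.22), np.float64(-5.87)] xdir [np.float64(-6.72), np.float64(-6.8), np.float64(-6.91), np.float64(-7.1)]
pitch EF-GH 0.07165988485802201 AB-CD 0.1961765348564152
x [0.11768326 0.99305118]
AB rel EF x,y mm 50.2 0.1
CD rel EF x,y mm -146.0 0.1
EF rel EF x,y mm 0.0 0.0
GH rel EF x,y mm -71.7 0.3
k rel EF x,y mm 60.1 0.4
h rel EF x,y mm -41.1 -0.1
widths 0.035116498142456556 0.03680017503044661 0.017244034040952733
thick [0.51941159 0.26630503] should [0.53895486 0.3644886 ] nose [0.54505961 0.39891176] L 0.10010969905491761 0.13506430448595724
shaft ang from +y 11.25749096617531 10.946651963329128
Vblock end [0.51113914 0.23064869]
Vb other [0.54690214 0.40359725] 0.04827872859019939 11.683188012263939
top k [ 0.54591833 -0.02630377]
top k2 [ 0.5222938 -0.2381904]
top h [ 0.53663868 -0.12596871]
top EF [ 0.54073995 -0.08563991]
top GH [ 0.53233034 -0.15725864]
top thick [0.51695743 0.26623797]
```

```bash
cat >> h.py <<'E'
TH=np.radians(6.6); fx=np.array([np.sin(TH),np.cos(TH)]); fy=np.array([-fx[1],fx[0]]); O=np.array([.5382,-.1274])
def F(x,y,z): return list(O+fx*x/1e3+fy*y/1e3)+[z/1e3]
YAW=-TH; DOWN=[np.pi,0,YAW]
def hnd(q): a=np.pi/4+q; return -75+110*np.cos(a),88+110*np.sin(a)
def st(tag=''):
    s=robot.state(); print(tag,round(s['time_s'],2),s['tcp_pos'].round(4),s['wrist_force'].round(1),round(s['width'],4),s['joint_pos'].round(2))
E
python3 - <<'E'
from h import *
x,z=hnd(0)
robot.command_gripper(0); robot.reach(F(x+45,0,z+30),DOWN); st()
robot.move_linear(F(x+45,0,z-8),DOWN,feed=.15); 
wristpic('pre')
robot.move_linear(F(x+20,0,z-8),DOWN,feed=.1); st('c')
im=robot.capture('side'); cv2.imwrite('pics/side1.png',im[150:300,230:400,::-1].repeat(4,0).repeat(4,1))
E
```

```text
5.03 [ 0.5442 -0.0806  0.1968] [ 0.4 -0.7  0.4] 0.0001 [-0.66  0.35  0.86  1.96 -0.32  0.97  0.24]
c 5.88 [ 0.541  -0.1052  0.1583] [-0.8  0.4 -0.4] -0.0002 [-0.57  0.4   0.82  1.99 -0.38  0.9   0.33]
```

View pics/side1.png

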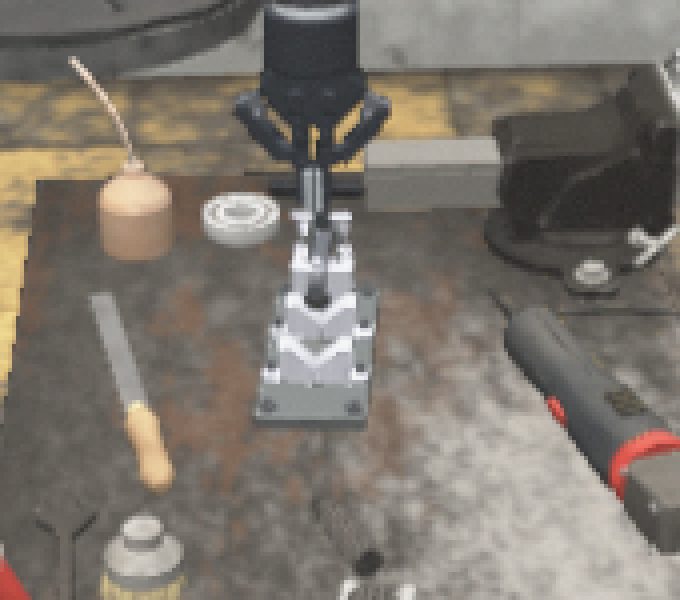

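View pics/pre.png

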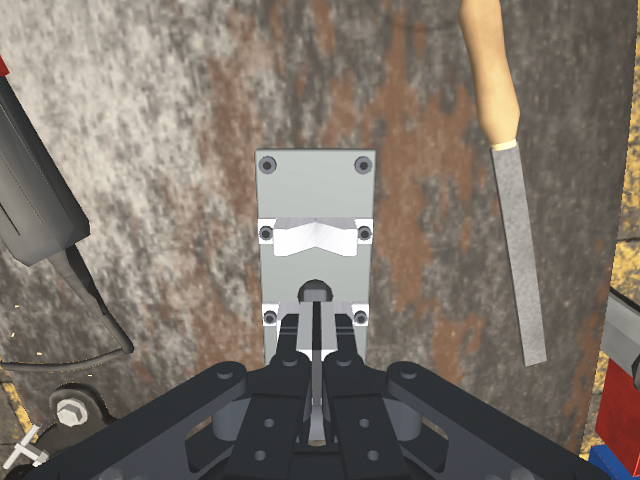

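The fingers are in front of the handle and aligned with the fixture (plate axis vertical near column 315). Now the push.

Run:
```python
from h import *
for q in (0.08,.3,.5,.65,.8,.92):
    x,z=hnd(q); robot.move_linear(F(x+16,0,z-7),DOWN,feed=.11); st(q)
p=robot.state()['tcp_pos'].copy(); p[2]+=.07
robot.move_linear(list(p),DOWN,feed=.2); robot.sleep(.4); st('up')
wristpic('open1'); im=robot.capture('side'); cv2.imwrite('pics/side2.png',im[150:300,230:400,::-1].repeat(4,0).repeat(4,1))
```

```text
0.08 6.19 [ 0.5397 -0.1126  0.1651] [-1.6 14.8  4.4] -0.0001 [-0.56  0.4   0.82  1.98 -0.37  0.92  0.34]
0.3 6.56 [ 0.5384 -0.1332  0.1793] [ 1.4 11.1  7.9] -0.0 [-0.54  0.38  0.84  1.97 -0.35  0.94  0.36]
0.5 6.91 [ 0.5356 -0.1548  0.1872] [1.4 5.  3.2] 0.0001 [-0.51  0.38  0.85  1.95 -0.34  0.96  0.39]
0.65 7.21 [ 0.5331 -0.1712  0.19  ] [0.3 2.3 1. ] 0.0002 [-0.48  0.38  0.85  1.94 -0.34  0.97  0.42]
0.8 7.51 [ 0.5309 -0.1877  0.1907] [ 0.2  0.6 -0.5] 0.0001 [-0.45  0.38  0.85  1.94 -0.35  0.97  0.45]
0.92 7.78 [ 0.5295 -0.2007  0.1898] [ 0.5 -0.1  0.4] 0.0001 [-0.42  0.39  0.85  1.93 -0.35  0.97  0.48]
up 8.68 [ 0.5293 -0.2007  0.2595] [ 0.1 -0.1  0.3] 0.0004 [-0.48  0.31  0.9   1.86 -0.27  1.1   0.41]
```

View pics/side2.png

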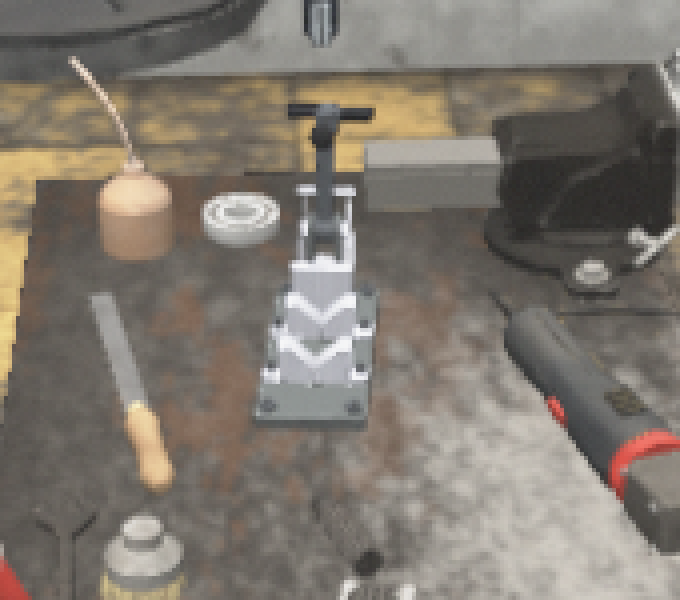

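View pics/open1.png

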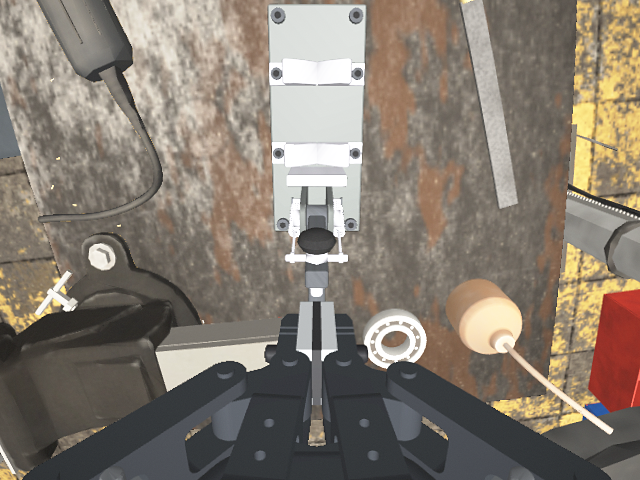

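Run:
```python
from h import *
c=cam('wrist',np.load('pics/open1.npy'))
def fl(p): 
    d=np.array(p[:2])-O; return (d@fx*1e3).round(1),(d@fy*1e3).round(1)
for n,p,z in (('A',(278,15),.014),('B',(356,15),.014),('E',(276,73),.022),('F',(359,73),.022),('G',(278,154),.022),('H',(355,154),.022),('st l',(287,180),.068),('st r',(347,180),.068)): print(n,fl(onz(c,p,z)))
print(proj(c,[F(-159,0,159),F(-42,0,68)]))
ct=cam('top'); cs=cam('side')
# vise jaw: top image (452,247),(473,247) ; side crop corners
s=lambda u,v:(u/4+230,v/4+150)
P,e=tri(ct,(452,248),cs,s(368,152)); print('jaw?',P,e,fl(P))
P,e=tri(ct,(452,248),cs,s(368,140)); print('jaw?',P,e)
robot.reach([0.5301,0.3203,.2],[np.pi,0,-.195]); robot.command_gripper(.085)
wristpic('sh2'); st()
```

```text
A (np.float64(95.0), np.float64(35.4))
B (np.float64(95.0), np.float64(-35.0))
E (np.float64(44.5), np.float64(37.6))
F (np.float64(44.5), np.float64(-38.2))
G (np.float64(-28.9), np.float64(37.8))
H (np.float64(-28.9), np.float64(-36.5))
st l (np.float64(-46.4), np.float64(26.2))
st r (np.float64(-46.4), np.float64(-25.7))
[[317.6473575  353.28477068]
 [317.33138106 174.88139011]]
jaw? [ 0.4817553  -0.31179565  0.10436831] 0.0040416631502891475 (np.float64(-189.7), np.float64(34.9))
jaw? [ 0.48120827 -0.30845155  0.11761734] 0.005551016686886345
 11.51 [0.5301 0.3203 0.2   ] [-0.5  0.7  0.8] 0.0854 [-1.29  0.5   0.88  1.8  -0.44  1.05 -0.44]
```

View pics/sh2.png

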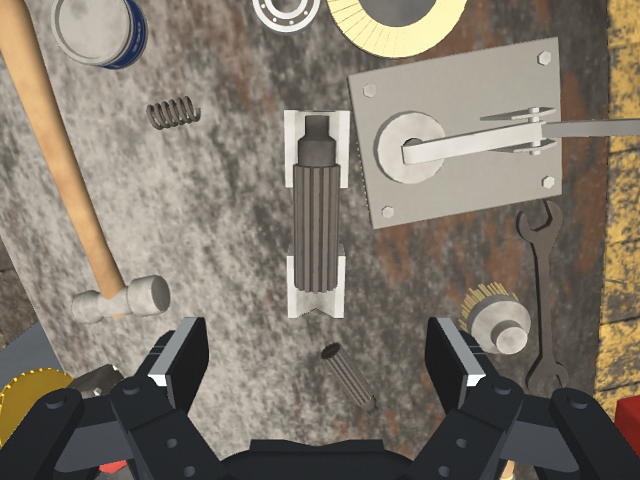

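Run:
```python
from h import *
c=cam('wrist',np.load('pics/sh2.npy'))
t=cv2.imread('pics/sh2.png'); cv2.imwrite('pics/c5.png',cv2.resize(t[95:330,240:400],None,fx=2.5,fy=2.5,interpolation=cv2.INTER_CUBIC))
for p in ((295,290),(339,290),(294,165),(338,165)): print(onz(c,p,.046))
print('nose',onz(c,(317,116),.054)); cs=cam('side')
im=cv2.imread('pics/side0.png'); cv2.imwrite('pics/c6.png',cv2.resize(im[270:380,220:350],None,fx=5,fy=5,interpolation=cv2.INTER_CUBIC))
```

```text
[0.5004584  0.26579088 0.046     ]
[0.5368864  0.25856768 0.046     ]
[0.52173142 0.36802085 0.046     ]
[0.5544944  0.36153977 0.046     ]
nose [0.54576219 0.39979685 0.054     ]
```

View pics/c5.png

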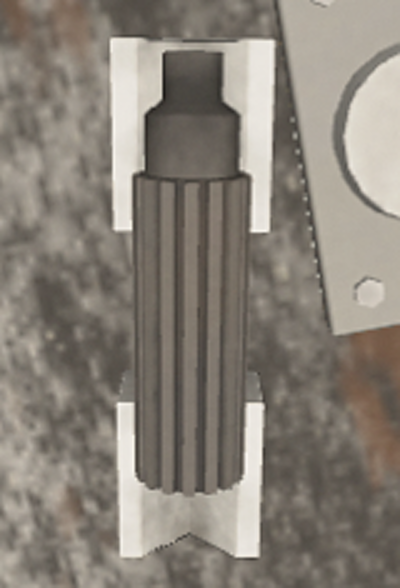

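View pics/c6.png

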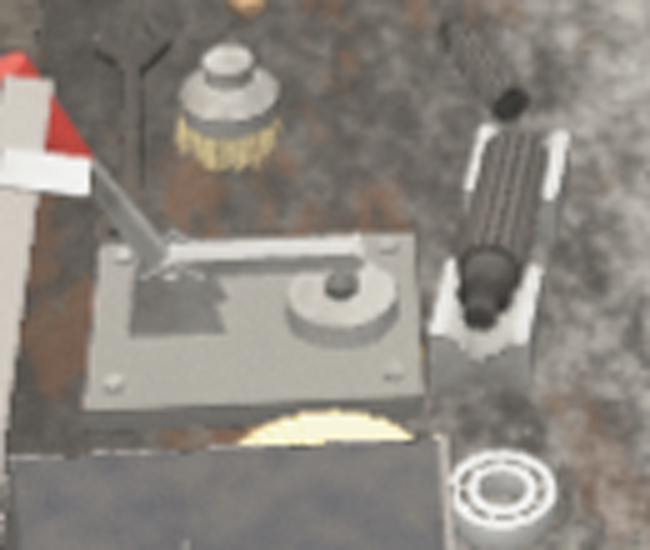

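Candidates were the splined shaft in the V blocks (wrist pixel 317,225), the small splined shaft lying loose (348,375) and the spring (173,112). The larger splined one in the V blocks has the neck and nose described, so I'm gripping that one.

Run:
```python
from h import *
Y=[np.pi,0,-.195]
robot.command_gripper(.062)
robot.reach([.5289,.3145,.12],Y); wristpic('sh3')
robot.move_linear([.5289,.3145,.024],Y,feed=.12); st('down')
robot.command_gripper(.0); st('grip')
robot.move_linear([.5289,.3145,.05],Y,feed=.06); robot.sleep(.2); st('lift')
robot.move_linear([.5289,.3145,.17],Y,feed=.2); wristpic('lift'); robot.sleep(.2);st('lift')
```

```text
down 13.28 [0.5294 0.3147 0.0247] [0.3 0.7 1.5] 0.0621 [-1.14  0.7   0.69  1.92 -0.64  0.76 -0.28]
grip 13.63 [0.5289 0.3149 0.0249] [-4.3 -0.4 10.2] 0.0354 [-1.14  0.7   0.69  1.92 -0.64  0.76 -0.28]
lift 14.42 [0.5287 0.3144 0.0497] [-0.1  0.8 -8.7] 0.0357 [-1.17  0.67  0.72  1.91 -0.61  0.8  -0.3 ]
lift 15.42 [0.5286 0.3141 0.169 ] [ 0.   1.4 -8.3] 0.0351 [-1.27  0.52  0.86  1.84 -0.47  1.   -0.41]
```

View pics/lift.png

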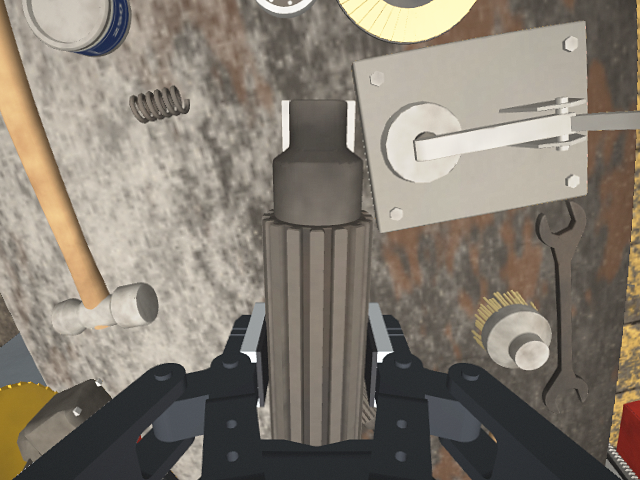

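Run:
```python
from h import *
T=np.eye(4); c=cam('wrist',T)  # tool frame
def ontz(p,z): return onz(c,p,z)
for n,p,z in (('shoulderL',(264,222),-.019),('shoulderR',(372,222),-.019),('neckTop',(317,224),-.019-.014),('noseTop',(319,101),-.029),('noseL',(288,103),-.02),('noseR',(350,103),-.02)): print(n,(ontz(p,z)*1e3).round(1))
t=cv2.imread('pics/lift.png'); cv2.imwrite('pics/c7.png',cv2.resize(t[85:260,240:400],None,fx=3.4,fy=3.4,interpolation=cv2.INTER_CUBIC))
```

```text
shoulderL [-18.1 -48.8 -19. ]
shoulderR [ 17.8 -48.8 -19. ]
neckTop [ -0.5 -52.1 -33. ]
noseTop [  0.  -86.6 -29. ]
noseL [ -9.2 -86.2 -20. ]
noseR [  9.4 -86.2 -20. ]
```

View pics/c7.png

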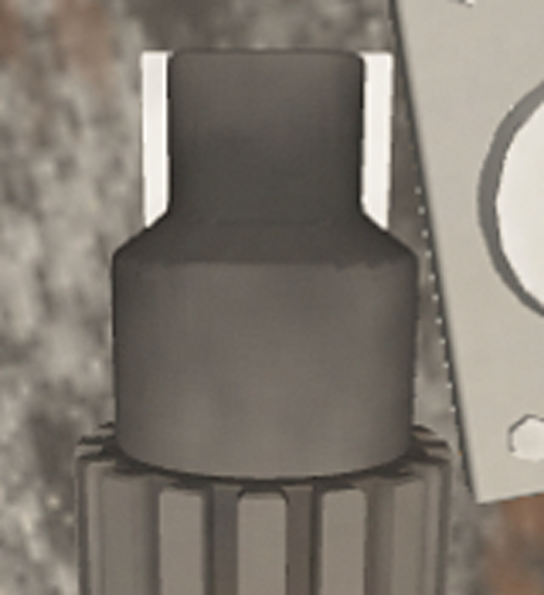

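Run:
```python
from h import *
robot.reach(F(18,0,240),DOWN); st('over')
robot.move_linear(F(18,0,110),DOWN,feed=.2)
robot.move_linear(F(16,0,60),DOWN,feed=.12); wristpic('low'); st('60')
im=robot.capture('side'); cv2.imwrite('pics/side3.png',im[150:300,230:400,::-1].repeat(4,0).repeat(4,1))
```

```text
over 17.0 [ 0.5407 -0.1082  0.2398] [ 0.4  0.8 -8.3] 0.0356 [-0.77  0.36  1.08  1.92 -0.36  1.08  0.35]
60 18.42 [ 0.5406 -0.1118  0.0608] [ 0.  -0.5 -8.9] 0.0354 [-0.54  0.6   0.82  2.05 -0.64  0.76  0.57]
```

View pics/low.png

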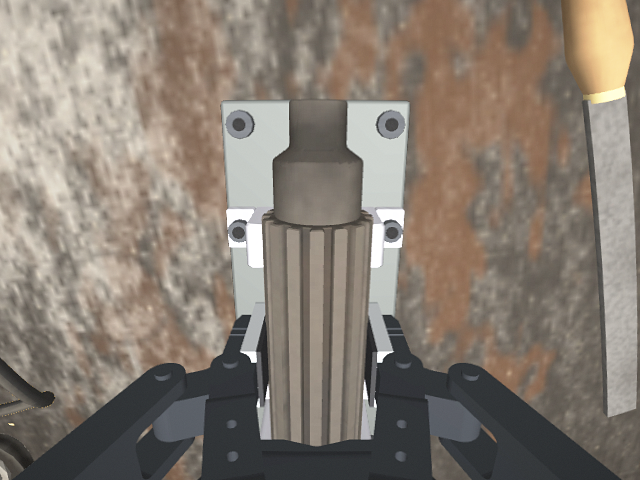

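View pics/side3.png

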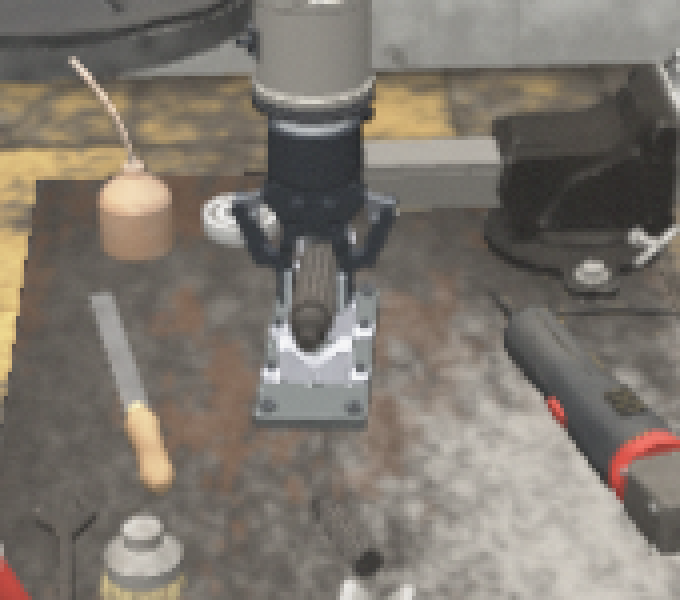

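Run:
```python
from h import *
c=cam('wrist',np.load('pics/low.npy'))
for p,z in (((239,124),.014),((391.5,124),.014),((238,232),.022),((392,232),.022)):
    d=onz(c,p,z)[:2]-O; print((d@fx*1e3).round(1),(d@fy*1e3).round(1))
robot.move_linear(F(14,0,36),DOWN,feed=.06); st('36')
f0=robot.state()['wrist_force']
x=14
while x>4:
    x-=1; robot.move_linear(F(x,0,36),DOWN,feed=.03); s=robot.state(); f=s['wrist_force']-f0; print(x,f.round(1),s['tcp_pos'].round(4))
    if abs(f[1])>4: break
```

```text
94.2 36.5
94.2 -35.3
43.4 38.6
43.3 -37.0
36 19.02 [ 0.5396 -0.1137  0.0358] [ 0.  -1.2 -8. ] 0.0357 [-0.5   0.63  0.78  2.06 -0.68  0.72  0.6 ]
13 [ 0.7  0.6 -0.8] [ 0.5398 -0.1145  0.0362]
12 [-0.1  0.8 -1.3] [ 0.5396 -0.1155  0.0361]
11 [ 0.8  1.1 -1.1] [ 0.5394 -0.1165  0.036 ]
10 [ 0.1  1.3 -0.8] [ 0.5393 -0.1176  0.036 ]
9 [-0.9  1.  -0.2] [ 0.5392 -0.1186  0.036 ]
8 [ 0.4  1.2 -1. ] [ 0.5391 -0.1195  0.036 ]
7 [ 0.3  2.3 -0.8] [ 0.539  -0.1204  0.036 ]
6 [0.2 6.6 1.1] [ 0.539  -0.1204  0.036 ]
```

Run:
```python
from h import *
robot.move_linear(F(7,0.6,36),DOWN,feed=.03); st()
z=36
while z>30:
    z-=.7; robot.move_linear(F(7,0.6,z),DOWN,feed=.03); s=robot.state(); print(round(z,1),s['wrist_force'].round(1),s['tcp_pos'].round(4))
    if s['wrist_force'][2]>3: break
robot.command_gripper(.05); robot.sleep(.3); st('open')
wristpic('seat1')
```

```text
21.27 [ 0.5384 -0.1203  0.036 ] [-0.4  1.7 -8.9] 0.0353 [-0.49  0.63  0.78  2.06 -0.68  0.72  0.61]
35.3 [-0.6  2.3 -8.6] [ 0.5385 -0.1203  0.0353]
34.6 [ 0.6  2.7 -7.6] [ 0.5384 -0.1203  0.0346]
33.9 [ 1.2  1.8 -7.5] [ 0.5385 -0.1204  0.0339]
33.2 [-0.4  3.7  4.8] [ 0.5387 -0.1205  0.0336]
open 22.86 [ 0.5384 -0.1204  0.0332] [-0.3  0.8 -0. ] 0.0504 [-0.48  0.63  0.77  2.06 -0.68  0.71  0.62]
```

View pics/seat1.png

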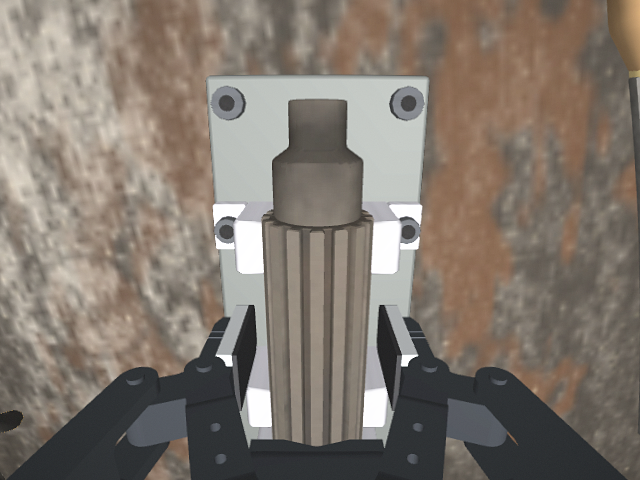

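Run:
```python
from h import *
robot.move_linear(F(7,0.6,130),DOWN,feed=.12)
robot.move_linear(F(7,0.6,240),DOWN,feed=.25)
robot.command_gripper(0)
wristpic('seat2'); st()
t=cv2.imread('pics/seat2.png'); cv2.imwrite('pics/c8.png',cv2.resize(t[60:330,230:410],None,fx=2.2,fy=2.2,interpolation=cv2.INTER_CUBIC))
im=robot.capture('side'); cv2.imwrite('pics/side4.png',im[150:300,230:400,::-1].repeat(4,0).repeat(4,1))
```

```text
25.04 [ 0.5384 -0.1204  0.2399] [ 1.2  0.2 -0.6] -0.0002 [-0.75  0.36  1.08  1.92 -0.37  1.08  0.37]
```

View pics/c8.png

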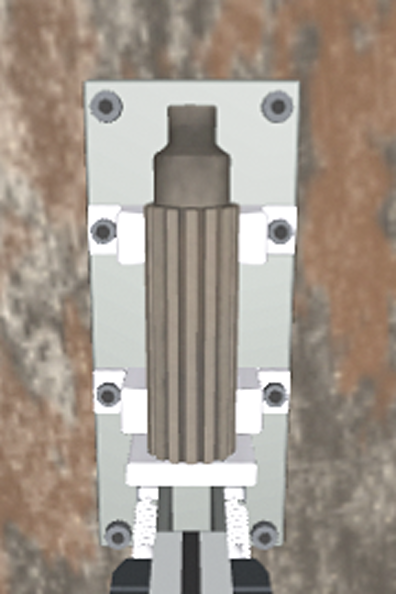

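View pics/side4.png

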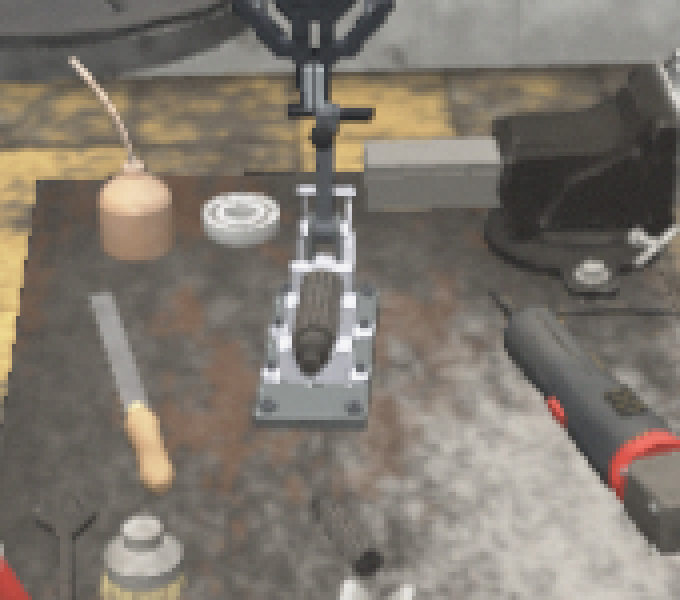

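Run:
```python
from h import *
c=cam('wrist',np.load('pics/seat2.npy'))
def g(n,u,v,z):
    d=onz(c,(u/2.2+230,v/2.2+60),z)[:2]-O; print(n,(d@fx*1e3).round(1),(d@fy*1e3).round(1))
g('noseTop(94)',192,104,.060);g('shoulderL',147,207,.055);g('shoulderR',239,207,.055)
g('E',105,231,.022);g('F',280,231,.022);g('G',109,395,.022);g('H',275,395,.022)
g('thick L',150,456,.06);g('thick mid',192,463,.0705); g('stopTop front',192,463,.068); g('stopTop back',192,486,.068)
ct,cs=cam('top'),cam('side')
# oil can spout tip: top (487,136), side0 (248,165)
for P,S in (((487,136),(248,165)),((459,158),(262,192))):
    X,e=tri(ct,P,cs,S); d=X[:2]-O; print('spout',X.round(3),e.round(3),(d@fx*1e3).round(),(d@fy*1e3).round())
print(robot.solve_ik(F(-190,0,153),DOWN), robot.solve_ik(F(-190,0,260),DOWN))
```

```text
noseTop(94) 94.3 0.3
shoulderL 57.1 17.3
shoulderR 57.1 -17.5
E 43.9 36.7
F 43.9 -36.7
G -28.5 37.1
H -28.6 -36.8
thick L -42.2 17.4
thick mid -40.9 0.3
stopTop front -42.0 0.3
stopTop back -52.0 0.3
spout [ 0.746 -0.387  0.169] 0.002 -234.0 -236.0
spout [ 0.706 -0.34   0.084] 0.014 -192.0 -191.0
[-0.22536601  0.5559015   0.91720653  1.87716292 -0.53118363  0.97386029
  0.81548077] [-0.31415511  0.44510832  1.02684574  1.77513326 -0.41394931  1.15782554
  0.72559571]
```

Run:
```python
from h import *
robot.move_linear(F(-60,0,262),DOWN,feed=.25)
robot.move_linear(F(-190,0,262),DOWN,feed=.25); st()
robot.move_linear(F(-190,0,153),DOWN,feed=.15); st('beh'); wristpic('beh')
im=robot.capture('side'); cv2.imwrite('pics/side5.png',im[130:280,230:400,::-1].repeat(4,0).repeat(4,1))
```

```text
26.19 [ 0.5165 -0.3155  0.2615] [ 0.5  0.6 -0.2] -0.0003 [-0.32  0.44  1.03  1.77 -0.41  1.16  0.72]
beh 27.07 [ 0.5168 -0.3163  0.1538] [-0.7 -0.6  0.1] -0.0002 [-0.23  0.56  0.92  1.88 -0.53  0.98  0.82]
```

View pics/beh.png

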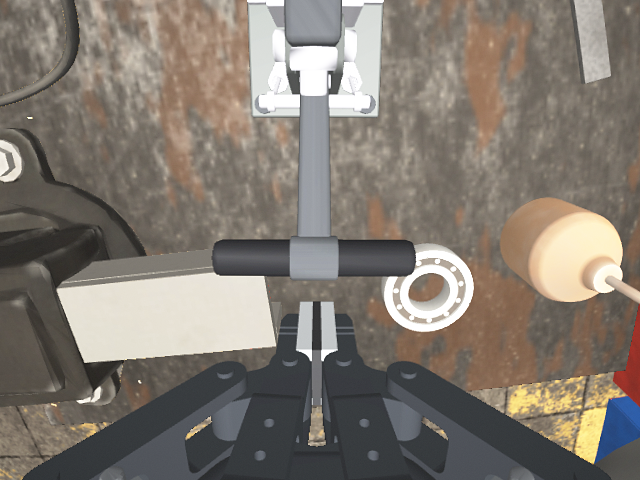

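View pics/side5.png

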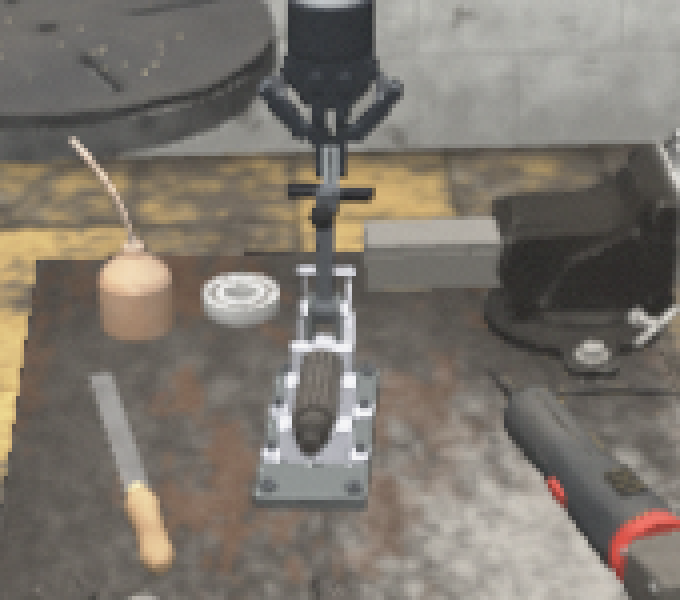

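The fingers are behind the handle bar (bar centre about 314,258; fingertips about 317,305). Now pushing it over.

Run:
```python
from h import *
for q in (1.6,1.4,1.2,1.0,.85,.72,.62):
    x,z=hnd(q); robot.move_linear(F(x-16,0,z-7),DOWN,feed=.11); st(q)
p=robot.state()['tcp_pos'].copy(); p[2]+=.08
robot.move_linear(list(p),DOWN,feed=.2); robot.sleep(.7); st('up')
robot.move_linear(F(20,0,300),DOWN,feed=.25); wristpic('end1'); st()
im=robot.capture('side'); cv2.imwrite('pics/side6.png',im[150:300,230:400,::-1].repeat(4,0).repeat(4,1))
```

```text
1.6 27.49 [ 0.5179 -0.3016  0.1587] [ -6.5 -19.8   8. ] -0.0 [-0.27  0.54  0.94  1.89 -0.52  0.97  0.78]
1.4 27.84 [ 0.5199 -0.2858  0.1739] [-10.4 -22.2  19.2] -0.0001 [-0.32  0.51  0.96  1.89 -0.5   0.99  0.74]
1.2 28.19 [ 0.5235 -0.2643  0.1841] [-0.3 -8.6  6.1] -0.0001 [-0.37  0.49  0.98  1.9  -0.48  1.    0.7 ]
1.0 28.54 [ 0.5255 -0.2409  0.1892] [-0.  -1.6  1.2] -0.0001 [-0.43  0.47  0.99  1.91 -0.47  1.01  0.66]
0.85 28.84 [ 0.5269 -0.2245  0.1906] [0.1 0.4 0. ] 0.0002 [-0.47  0.46  1.    1.92 -0.46  1.01  0.63]
0.72 29.12 [ 0.5285 -0.2105  0.1906] [-0.7  0.7 -0.5] -0.0001 [-0.5   0.46  1.01  1.93 -0.46  1.01  0.6 ]
0.62 29.38 [ 0.5298 -0.1997  0.1894] [ 0.3 -0.4  0.2] -0.0001 [-0.52  0.46  1.01  1.94 -0.46  1.    0.58]
up 30.62 [ 0.5298 -0.1997  0.2693] [0.4 0.8 0.5] -0.0001 [-0.61  0.36  1.1   1.85 -0.36  1.14  0.5 ]
 31.22 [ 0.5403 -0.1078  0.3   ] [0.4 0.5 0.2] -0.0006 [-0.85  0.3   1.16  1.85 -0.29  1.19  0.29]
```

View pics/end1.png

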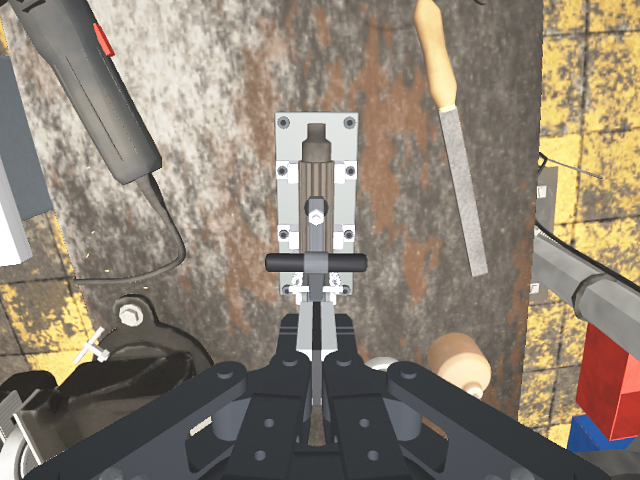

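View pics/side6.png

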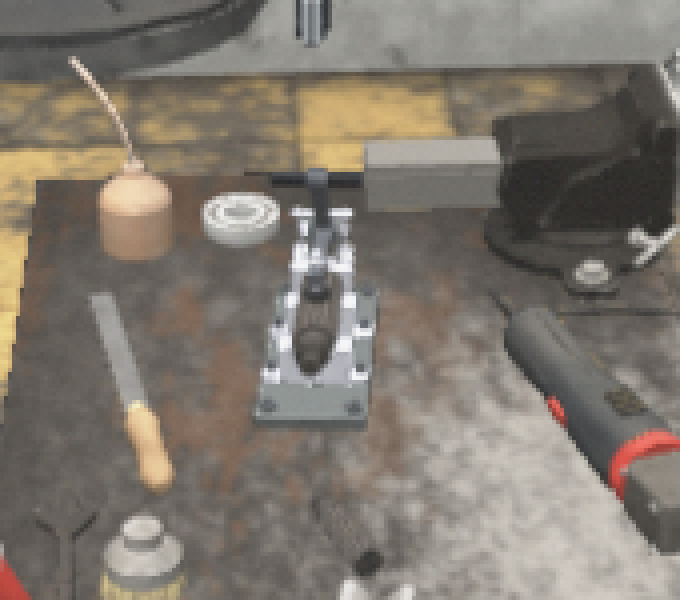

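Arm is down on the shaft. Last position check of nose and handle before handing in.

Run:
```python
from h import *
t=cv2.imread('pics/end1.png'); cv2.imwrite('pics/c9.png',cv2.resize(t[105:300,260:370],None,fx=3,fy=3,interpolation=cv2.INTER_CUBIC))
c=cam('wrist',np.load('pics/end1.npy'))
def g(n,p,z):
    d=onz(c,p,z)[:2]-O; print(n,(d@fx*1e3).round(1),(d@fy*1e3).round(1))
g('nose(94)',(317,123.5),.060);g('E',(282.5,170.5),.022);g('F',(350,170.5),.022);g('G',(284,234.5),.022);g('H',(349,234.5),.022)
for q in (0,.08,.15): x,z=hnd(q); print(q,proj(c,F(x,0,z)))
```

```text
nose(94) 94.1 -0.4
E 44.0 36.7
F 44.1 -36.3
G -28.6 36.8
H -28.5 -37.2
0 [[316.75280346 252.06083613]]
0.08 [[316.75842498 262.86653643]]
0.15 [[316.76091131 272.76932872]]
```

View pics/c9.png

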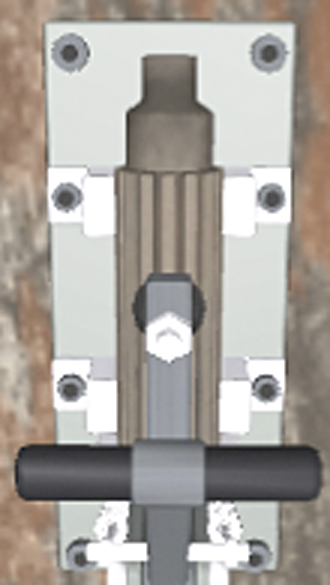

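```bash
python3 -c "
from h import *
robot.finish_job(); st('done')"
```

```text
the job is handed in; nothing more can be done
the job is handed in; nothing more can be done
```

The shaft is mounted in the fixture with its thick end against the stop and the hold-down pad down on it. I handed the job in after about 31 s of the 70 s.

**What I did**
- **Arm back:** I pushed the handle with closed fingers until the arm passed its middle. It swung back and stayed there by itself.
- **Shaft in place:** I gripped the larger splined shaft about 50 mm from its thick end and lowered it in front of the stop. I slid it back until the fingers felt the stop, set it down until the saddles took its weight, and let go.
- **Arm closed:** I pushed the handle over from behind, and the spring brought the pad down on the shaft.

**Last checks from the wrist camera**
- **Shaft position:** the nose end measured 94.1 mm along the fixture, where a fully seated shaft would read 94.0 mm. It was 0.4 mm off the axis.
- **Arm angle:** the handle showed at pixel row 262.4, against 262.9 expected for a joint angle of 0.08 rad.
- **Bystanders:** I never approached the file, cup brush, oil can or hammer. The file and oil can looked unmoved in the last pictures; I did not measure any of the four.

No check failed. The fixed top camera put the fixture and shaft about 2.5 mm off the wrist camera, roughly its stated accuracy, so I used the wrist camera throughout. I could not measure the pad force directly.

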